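Rock the faulty plug-in module out of its test dock

TASK

One of the two black plug-in modules is faulty: the one in the dock with the red lamp. It sits tight between two orange clips, so keep it down in its dock and rock it side to side, towards one clip and then the other, until both clips have been pushed back and it is free; then stand it upright, lift it straight out and finish while still holding it in the gripper, upright and steady over its dock, with its foot about 2 cm above the tops of the clips. Leave the other module and the things on the bench alone.

Things in the scene. Friction and masses are not known exactly. Their poses are not given: they have to be found in the camera images.
- dock_a: grey test dock on the robot's left (+y), fixed, a plate 130 x 130 x 20 mm; origin at the centre of its underside, z up. A pocket at its centre, 26 (x) x 17.5 (y) mm, floor 8 mm above the bench, holds a module's foot. On its +y and -y sides stand orange clips, 62 mm tall from the bench, 22 mm wide, reaching 34 mm out from the centre, with noses in over the module's collar.
- module_a: black plug-in module, yellow top, seated in dock_a; loose, about 0.16 kg, 108 mm tall, 30 (x) x 25 (y) mm; origin under the centre of its brass foot, z up, axes as the dock's when seated. The foot (24 x 16 mm) has a rounded keel: it rocks to its +y and -y sides about an axis along x, 8 mm above the origin. A collar, 32.5 mm wide in y, 36 to 42 mm up, is caught under the clips.
- module_a_grip (a point): middle of module_a's body, 86 mm above its origin. The body from 56 to 108 mm up stands above the clips and can be gripped on either pair of sides. Seated it cannot be pulled straight out. Rocked 0.12 to 0.14 rad to a side it pushes that clip back 4 to 5 mm; with both back and the module upright again it lifts out freely.
- clip_a_left (a joint): orange clip on the +y side of dock_a: its travel outward (dock's +y), 0 to 0.005 m (stop); under 0.001 at the start, nose about 1 mm from the module's side, over its collar. It slides with about 6 N of friction, no spring, and stays where it is pushed; from 0.0033 on its nose is clear of the collar of an upright module.
- clip_a_right (a joint): orange clip on the -y side of dock_a: its travel outward (dock's -y), 0 to 0.005 m (stop); under 0.001 at the start, nose about 1 mm from the module's side, over its collar. It slides with about 6 N of friction, no spring, and stays where it is pushed; from 0.0033 on its nose is clear of the collar of an upright module.
- dock_b: grey test dock on the robot's right (-y), fixed, a plate 130 x 130 x 20 mm; origin at the centre of its underside, z up. A pocket at its centre, 26 (x) x 17.5 (y) mm, floor 8 mm above the bench, holds a module's foot. On its +y and -y sides stand orange clips, 62 mm tall from the bench, 22 mm wide, reaching 34 mm out from the centre, with noses in over the module's collar.
- module_b: black plug-in module, yellow top, seated in dock_b; loose, about 0.16 kg, 108 mm tall, 30 (x) x 25 (y) mm; origin under the centre of its brass foot, z up, axes as the dock's when seated. The foot (24 x 16 mm) has a rounded keel: it rocks to its +y and -y sides about an axis along x, 8 mm above the origin. A collar, 32.5 mm wide in y, 36 to 42 mm up, is caught under the clips.
- module_b_grip (a point): middle of module_b's body, 86 mm above its origin. The body from 56 to 108 mm up stands above the clips and can be gripped on either pair of sides. Seated it cannot be pulled straight out. Rocked 0.12 to 0.14 rad to a side it pushes that clip back 4 to 5 mm; with both back and the module upright again it lifts out freely.
- clip_b_left (a joint): orange clip on the +y side of dock_b: its travel outward (dock's +y), 0 to 0.005 m (stop); under 0.001 at the start, nose about 1 mm from the module's side, over its collar. It slides with about 6 N of friction, no spring, and stays where it is pushed; from 0.0033 on its nose is clear of the collar of an upright module.
- clip_b_right (a joint): orange clip on the -y side of dock_b: its travel outward (dock's -y), 0 to 0.005 m (stop); under 0.001 at the start, nose about 1 mm from the module's side, over its collar. It slides with about 6 N of friction, no spring, and stays where it is pushed; from 0.0033 on its nose is clear of the collar of an upright module.
- lamp_red: red domed lamp: the module in the dock that carries it is faulty. Lamp 20 mm across, 25 mm tall with its base, fixed on one dock's plate about 50 mm from the dock's centre on the dock's +x side; origin at the centre of its underside, 20 mm above the bench.
- lamp_green: green domed lamp: the module in the dock that carries it is good. Lamp 20 mm across, 25 mm tall with its base, fixed on one dock's plate about 50 mm from the dock's centre on the dock's +x side; origin at the centre of its underside, 20 mm above the bench.
- flux_jar: small flux jar, 44 mm across, 45 mm tall, bystander; origin under its centre
- spool: black wire spool standing on its flange, 52 mm across, 38 mm tall, bystander; origin under its centre
- screwdriver: screwdriver lying on the bench, 160 mm long, bystander; origin at its underside, x along the shaft towards the tip
There are look-alikes about, which are no part of the job. What is shaped like the module_b but blue is not meant.

How it is judged (in metres and radians):
On the way, in this order (a step that is already met when the one before it is completed fails the run):
1. the faulty module, still down in its dock, is rocked over (more than 0.05 rad) and has pushed one clip back more than 2.5 mm (((horizontal distance between lamp_red and dock_a below 0.09 m and value of joint any of clip_a_left, clip_a_right above 0.0025 m and angle between module_a's own z axis and vertical above 0.05 rad and z of module_a in the frame of dock_a below 0.016 m) or (horizontal distance between lamp_red and dock_b below 0.09 m and value of joint any of clip_b_left, clip_b_right above 0.0025 m and angle between module_b's own z axis and vertical above 0.05 rad and z of module_b in the frame of dock_b below 0.016 m))), for 0.05 s.
2. the faulty module, still down in its dock, is rocked over and both its clips are pushed back more than 1.5 mm (((horizontal distance between lamp_red and dock_a below 0.09 m and value of joint each of clip_a_left, clip_a_right above 0.0015 m and angle between module_a's own z axis and vertical above 0.05 rad and z of module_a in the frame of dock_a below 0.016 m) or (horizontal distance between lamp_red and dock_b below 0.09 m and value of joint each of clip_b_left, clip_b_right above 0.0015 m and angle between module_b's own z axis and vertical above 0.05 rad and z of module_b in the frame of dock_b below 0.016 m))), for 0.05 s.
At the end, for the whole second after the job is handed in: The red-lamp module is held in the fingers, still (under 0.03 m/s), within 0.2 rad of upright and 30 mm of its dock's centre seen from above, its foot 66 to 107 mm above the bench (4 to 45 mm over the clips), touching neither dock nor clips; the other module stands seated (((horizontal distance between lamp_red and dock_a below 0.09 m and z of module_a in the frame of dock_a between 0.066 and 0.107 m and horizontal distance between module_a and dock_a below 0.03 m and angle between module_a's own z axis and vertical below 0.2 rad and linear speed of module_a below 0.03 m/s and contact force between the fingers and module_a above 2 N and contact force between module_a and dock_a below 0.3 N and z of module_b in the frame of dock_b below 0.012 m and angle between module_b's own z axis and vertical below 0.1 rad) or (horizontal distance between lamp_red and dock_b below 0.09 m and z of module_b in the frame of dock_b between 0.066 and 0.107 m and horizontal distance between module_b and dock_b below 0.03 m and angle between module_b's own z axis and vertical below 0.2 rad and linear speed of module_b below 0.03 m/s and contact force between the fingers and module_b above 2 N and contact force between module_b and dock_b below 0.3 N and z of module_a in the frame of dock_a below 0.012 m and angle between module_a's own z axis and vertical below 0.1 rad))); the arm keeps its last pose, push and grip.
It fails at once if the good module (green lamp) is moved more than 10 mm or tilted more than 0.12 rad ((horizontal distance between lamp_red and dock_a below 0.09 m and (distance of module_b from where it was at the start of the episode above 0.01 m or angle between module_b's own z axis and vertical above 0.12 rad)) or (horizontal distance between lamp_red and dock_b below 0.09 m and (distance of module_a from where it was at the start of the episode above 0.01 m or angle between module_a's own z axis and vertical above 0.12 rad))).
It fails at once if the jar, the spool or the screwdriver is moved more than 30 mm (distance of any of flux_jar, spool, screwdriver from where it was at the start of the episode above 0.03 m).
It also fails if it takes over 42 s, if anything falls off the work surface, if the arm or the gripper's body presses on something with over 40 N, if the wrist force passes 120 N, or if a joint passes its speed limit or range.

ROBOT

A 6-joint arm with a two-finger parallel gripper is mounted at the origin on the work surface. World frame = base frame: x ahead of the robot, y to its left, z up, the work surface at z = 0. Lengths are in mm, angles in rad, forces in N, time in s.
With the tool pointing down it reaches from about 350 to 975 mm from the base axis. Payload 7.1 kg.
Tool frame: the origin (TCP) lies at the very end of the fingers, on their centre line; the grasp point (between the pads) lies 19 mm behind it; z points along the fingers, y is the line along which they close (so a half turn about z gives the same grasp; the last joint's range is limited). The gripper opens to 88 mm and grips with 3 to 60 N. Pads are 20 mm wide; open, the fingers measure 115 mm over their backs; the gripper's body (75 mm by 178 mm) begins 61 mm behind the grasp point.
Start: joints at [-1.145, 0.423, 1.63, -0, 1.089, -0.019], TCP at [268.938, -564.161, 222.675] pointing down, gripper open.
Joint ranges: [-3, 3], [-0.9, 2.11], [0.09, 2.58], [-1.31, 4.45], [0.11, 2.69], [-2.54, 2.54]. Speed limits (rad/s): [2.39, 2.39, 3.01, 3.14, 3.14, 3.14].

INTERFACE

Orientations are given as a rotation vector (axis times angle).
In Python, from workcell import ctrl gives the robot as it stands. The module is installed in compiled form; this text tells all that it offers.
- The arm moves only by the shell command python3 -m inch 'ROWS'. ROWS is JSON, a list of rows, each a list of 7 numbers: the shift along the tool's x, y, z scaled (see below), then the turn, a rotation vector about the tool's x, y, z scaled (see below), then the closure, from -1 (fully open) to 1 (shut). In form: [[tx, ty, tz, wx, wy, wz, hand], ...]. A call has 1 to 10 rows; each row is the pose to reach, as a shift and turn from the pose commanded when the call began, along the tool's axes at that moment; what a row does not reach only later rows make up. The controller multiplies each number of a shift by 0.15 m and each number of a turn by pi/4 rad. A row lasts 1/8 s, in which the tool goes at most 62.5 mm and 10.7 degrees, less where a joint would pass 70% of its speed; a pose out of reach is approached as far as the arm can. A call with a number of a shift or a turn outside -1 to 1 is refused whole. A call with a gripper value outside its range is refused whole. The fingers move at their own pace and stop on an object; the grip force is fixed at half the most. Time passes only in rows, so rows that repeat a pose let the fingers close. It gives the time, the measured TCP pose, the force, the opening and the grip force at its end, in the units of the state.
- ctrl.get_obs(): the state, without advancing time (a new reading comes with each control period).
- ctrl.get_image(name): name is "scene" or "top" or "wrist"; returns the picture (420x560x3 uint8, red, green, blue); there is no depth.
- ctrl.camera_params(name): a dict with "vfov" (degrees; the focal length in pixels is half the picture's height over the tangent of half this angle, whatever the lens; pixels are square), "cx", "cy" (the principal point, pixels), "eye" and "attitude" of the camera in the world; the wrist camera has in their place "tool_from_camera" (4x4, takes a point from camera to tool coordinates, whose origin is the TCP and whose axes are the flange's). Camera axes: x right, y up, looking along -z (the intrinsics and any distortion apply to the point x, -y, -z); pixel columns grow to the right and rows downward; lengths in mm; the calibration is good to about 2 mm. The wrist camera is an equidistant fisheye: a pixel r from the principal point sees the ray r / f radians off the axis. A picture is of the moment at which its call begins: read the wrist's pose just before it. camera_params takes no time and is no camera call.
- ctrl.close_job(): hands the job in; it is judged then, once.
The state is a dict: "t": time; "qpos": joint angles; "qvel": joint speeds; "joint_torque": joint torques, N m; "ee_pos": TCP position; "orientation": TCP orientation; "ft_force": force on the tool from outside, world axes, zero at the start; "moment": the same for the moment, N m; "width": finger opening in mm; "grasp_force": force on a finger pad.
Only numpy, scipy, OpenCV 4.12 (cv2) and the standard library are available. Lean on these libraries where they do the work, as an engineer would, in place of code of your own. Each camera call takes 0.05 s, during which the arm holds its last target. There are 200 camera calls.

## Working session

There is one attempt and no reset: what is moved stays moved. The work goes in short steps, Python scripts to look and compute and a shell command to move; the robot and the scene stay as the last step left them, time stands still between calls to the robot, and variables do not carry over. Pictures are saved under pics/ and viewed, at most 10 in all, crops included, and the job is handed in when it is done.

```bash
mkdir -p pics; python3 - <<'E'
from workcell import ctrl
import cv2, numpy as np
np.set_printoptions(precision=4,suppress=True)
o=ctrl.get_obs(); print(o)
ims=[]
for n in("scene","top"):
    im=ctrl.get_image(n); np.save(f"pics/{n}.npy",im); cv2.imwrite(f"pics/{n}0.png",im[:,:,::-1]); print(n,ctrl.camera_params(n))
print(ctrl.camera_params("wrist"))
E
```

```text
{'t': 0.0, 'qpos': array([-1.145 ,  0.4238,  1.6307,  0.    ,  1.0886, -0.019 ]), 'qvel': array([ 0.0015,  0.0008,  0.002 , -0.    , -0.0005,  0.0004]), 'joint_torque': array([  0.0014, -54.4612, -27.3668,   0.0645,   0.0227,  -0.0001]), 'ee_pos': array([ 268.7179, -563.6578,  221.9091]), 'orientation': array([-3.0627, -0.6926,  0.0005]), 'ft_force': array([ 0.3309,  0.8105, -0.3683]), 'moment': array([0.0294, 0.0119, 0.0021]), 'grasp_force': 0.0, 'width': 87.51960812144934}
scene {'vfov': 43.43850406461268, 'cx': 279.14556518486967, 'cy': 208.32621246316987, 'eye': array([1204.1076,  348.155 , 1128.2808]), 'attitude': array([0.3547, 0.6255, 1.988 ])}
top {'vfov': 56.208251168251564, 'cx': 282.9492965039837, 'cy': 207.44264575247473, 'eye': array([ 477.2182,  -15.2411, 1288.1087]), 'attitude': array([ 0.0647, -0.0687, -1.5736])}
{'vfov': 65.70646984690485, 'cx': 279.8085151090125, 'cy': 207.2299953096676, 'tool_from_camera': array([[  -0.0007,    0.9612,    0.2758,   75.4425],
       [   1.    ,    0.0007,    0.0002,    0.0757],
       [  -0.    ,    0.2758,   -0.9612, -162.7174],
       [   0.    ,    0.    ,    0.    ,    1.    ]])}
```

View pics/top0.png

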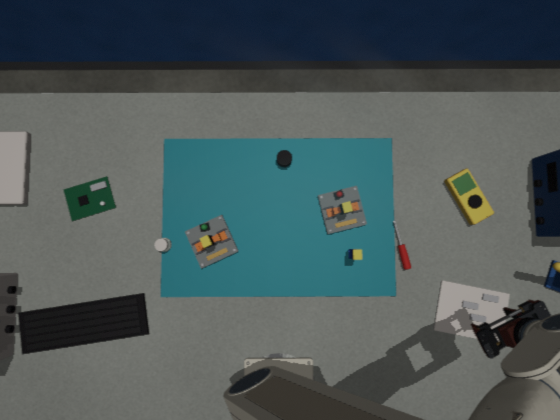

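View pics/scene0.png

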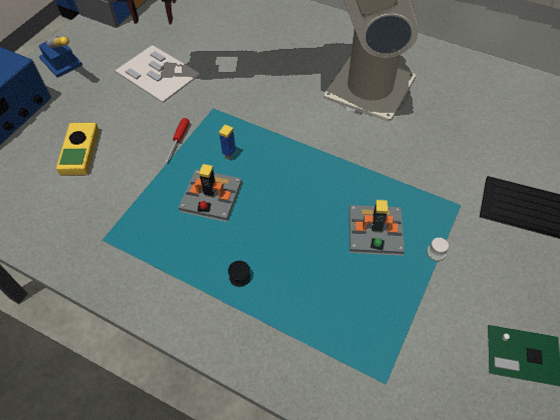

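The top view shows two docks. The one at px (342,210), on -y, is dock_b and carries the red lamp at (339,194). The one at (210,241) is dock_a with the green lamp at (205,227). The scene view agrees: red lamp (204,206), green lamp (377,243).

Candidates for the target in the top view:
- Module in dock_b, yellow top (348,208). This one fits: it is black and sits in the red-lamp dock.
- Module in dock_a, (206,242). This is the good one.
- Blue look-alike, (357,255). It has no dock, so it is not meant.

Next I'll measure and confirm with a crop.

```bash
cat > h.py <<'E'
import numpy as np, cv2
from scipy.spatial.transform import Rotation as R
from workcell import ctrl
np.set_printoptions(precision=4,suppress=True)
def cam(n,obs=None):
    p=ctrl.camera_params(n); f=210/np.tan(np.radians(p["vfov"])/2)
    if n=="wrist":
        T=p["tool_from_camera"]; Rt=R.from_rotvec(obs["orientation"]).as_matrix()
        return p,f,Rt@T[:3,:3],Rt@T[:3,3]+obs["ee_pos"]
    return p,f,R.from_rotvec(p["attitude"]).as_matrix(),np.array(p["eye"])
def ray(n,uv,obs=None):
    p,f,M,e=cam(n,obs); x,y=uv[0]-p["cx"],uv[1]-p["cy"]
    if n=="wrist":
        r=np.hypot(x,y)+1e-9; th=r/f; d=np.array([x/r*np.sin(th),-y/r*np.sin(th),-np.cos(th)])
    else: d=np.array([x/f,-y/f,-1.])
    d=M@d; return e,d/np.linalg.norm(d)
def onplane(n,uv,z,obs=None):
    e,d=ray(n,uv,obs); return e+d*(z-e[2])/d[2]
def cross(r1,r2):
    (a,u),(b,v)=r1,r2; s=np.linalg.lstsq(np.c_[u,-v],b-a,rcond=None)[0]
    P,Q=a+u*s[0],b+v*s[1]; return (P+Q)/2,np.linalg.norm(P-Q)
RNG={"yellow":((22,120,110),(34,255,255)),"orange":((6,150,90),(19,255,255)),"red":((0,150,60),(4,255,255)),"green":((50,120,40),(80,255,255))}
def blobs(im,c,box,amin=8):
    x0,y0,x1,y1=box; h=cv2.cvtColor(np.ascontiguousarray(im[y0:y1,x0:x1]),cv2.COLOR_RGB2HSV)
    m=cv2.inRange(h,*[np.array(k) for k in RNG[c]])
    n,l,s,ce=cv2.connectedComponentsWithStats(m)
    return [(int(s[i,4]),ce[i]+[x0,y0],s[i,:4]+[x0,y0,0,0]) for i in range(1,n) if s[i,4]>=amin]
E
python3 - <<'E'
from h import *
t=np.load("pics/top.npy"); s=np.load("pics/scene.npy")
bt,bs=(315,180,372,240),(175,155,245,225)
for c in RNG:
    print(c,"top",[(b[0],b[1],b[2]) for b in blobs(t,c,bt,4)],"scene",[(b[0],b[1],b[2]) for b in blobs(s,c,bs,4)])
cr=lambda im,b:cv2.resize(im[b[1]:b[3],b[0]:b[2]],(390,390),interpolation=cv2.INTER_CUBIC)
cv2.imwrite("pics/crop.png",np.hstack([cr(t,(312,178,377,270)),cr(s,(175,120,245,225))])[:,:,::-1])
for uv in [(347.5,208)]: print(onplane("top",uv,116))
for b in blobs(t,"orange",bt,4): print("or",onplane("top",b[1],60))
for b in blobs(t,"red",bt,4): print("red",onplane("top",b[1],40))
E
```

```text
yellow top [(75, array([347.0667, 207.08  ]), array([343, 202,  10,  11]))] scene [(119, array([205.1261, 170.2605]), array([199, 164,  13,  13]))]
orange top [(27, array([354.6667, 206.1111]), array([352, 203,   6,   7])), (9, array([335.8889, 210.5556]), array([335, 209,   3,   4])), (8, array([329.25, 213.75]), array([328, 212,   3,   4]))] scene [(106, array([196.2736, 186.3019]), array([190, 178,  12,  16])), (146, array([221.1986, 190.8014]), array([213, 182,  18,  18]))]
red top [] scene [(49, array([202.8571, 204.7755]), array([199, 201,   9,   8]))]
green top [] scene []
[ 574.5361 -211.5411  116.    ]
or [ 585.0458 -243.5145   60.    ]
or [ 571.2884 -184.3805   60.    ]
or [ 561.3365 -163.4329   60.    ]
```

View pics/crop.png

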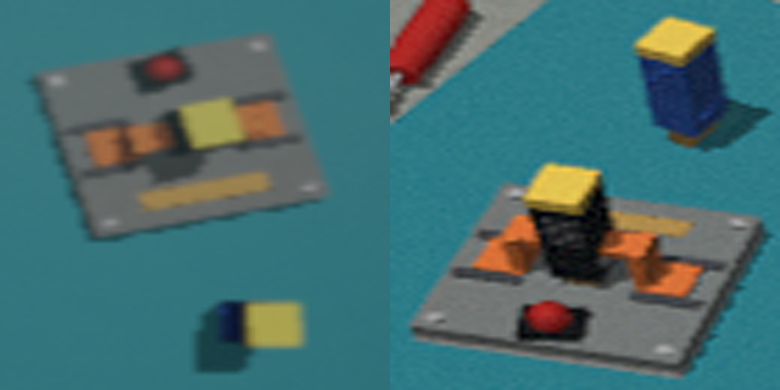

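The crop confirms it: the black module is in the dock with the red dome, and the blue look-alike stands free beside it. Next I'll get the dock pose from the plate corners and cross-check the module's top across the two views.

```bash
python3 - <<'E'
from h import *
C=np.array([(38,75),(268,35),(327,192),(92,238)])/[6,390/92]+[312,178]
P=np.array([onplane("top",c,20) for c in C]); print(P,P.mean(0))
print("sides",[np.linalg.norm(P[i]-P[(i+1)%4]) for i in range(4)])
# TL=(+x,+y) TR=(+x,-y) BR BL
vx=(P[0]+P[1]-P[2]-P[3])[:2]; vy=(P[0]+P[3]-P[1]-P[2])[:2]
print("yaw",np.arctan2(vx[1],vx[0]),np.arctan2(-vy[0],vy[1]))
p,g=cross(ray("top",(347.1,207.1)),ray("scene",(204.5,169.5))); print("yellow",p,g)
print("lamp", onplane("scene",(202.9,204.8),38))
yaw=(np.arctan2(vx[1],vx[0])+np.arctan2(-vy[0],vy[1]))/2
o=ctrl.get_obs(); Rt=R.from_rotvec(o["orientation"])
print("tool axes\n",Rt.as_matrix())
tgt=np.array([P.mean(0)[0],P.mean(0)[1],250.])
print("shift tool mm",Rt.inv().apply(tgt-o["ee_pos"]))
E
```

```text
[[ 622.9463 -133.6403   20.    ]
 [ 653.3662 -258.719    20.    ]
 [ 532.7558 -288.0705   20.    ]
 [ 498.3126 -161.1699   20.    ]] [ 576.8452 -210.3999   20.    ]
sides [np.float64(128.7246930717392), np.float64(124.13049155217733), np.float64(131.49185722316338), np.float64(127.63795786112675)]
yaw 0.22790707680758837 0.2519446791031776
yellow [ 578.5582 -212.8488  109.9683] 3.2601706319324757
lamp [ 632.8898 -195.6474   38.    ]
tool axes
 [[ 0.9027  0.4303 -0.0006]
 [ 0.4303 -0.9027  0.0012]
 [ 0.     -0.0013 -1.    ]]
shift tool mm [ 430.172  -186.4479  -27.7565]
```

```bash
python3 -m inch '[[0.33,-0.14,0,0,0,0,-1],[0.66,-0.28,0,0,0,0,-1],[1,-0.42,0,0,0,0,-1]]'; python3 -m inch '[[0.33,-0.14,0,0,0,0,-1],[0.66,-0.28,0,0,0,0,-1],[1,-0.42,0,0,0,0,-1]]'; python3 -m inch '[[0.3,-0.13,0.05,0,0,0.13,-1],[0.6,-0.27,0.1,0,0,0.26,-1],[0.87,-0.4,0.13,0,0,0.26,-1],[0.87,-0.4,0.13,0,0,0.26,-1],[0.87,-0.4,0.13,0,0,0.26,-1]]'; python3 - <<'E'
from h import *
o=ctrl.get_obs(); im=ctrl.get_image("wrist"); np.save("pics/w1.npy",im); cv2.imwrite("pics/w1.png",im[:,:,::-1])
print(o["t"],o["ee_pos"],R.from_rotvec(o["orientation"]).as_matrix())
for c in("yellow","orange","red"): print(c,[(b[0],b[1],b[2]) for b in blobs(im,c,(0,0,560,420),60)])
E
```

```text
t: 0.48
ee_pos: [377.8, -441.4, 222.4]
orientation: [-3.064, -0.692, 0.0]
ft_force: [0.8, -0.4, 0.7]
width: 87.9
grasp_force: 0.0
t: 0.85
ee_pos: [486.3, -319.8, 222.4]
orientation: [-3.064, -0.693, 0.001]
ft_force: [1.2, -1.4, 0.5]
width: 87.5
grasp_force: 0.0
t: 1.48
ee_pos: [577.0, -211.2, 202.8]
orientation: [-3.119, -0.378, 0.002]
ft_force: [-0.9, -1.3, -0.1]
width: 88.0
grasp_force: 0.0
1.475 [ 576.9983 -211.1797  202.8291] [[ 0.971   0.2389 -0.001 ]
 [ 0.2389 -0.971   0.    ]
 [-0.001  -0.0003 -1.    ]]
yellow [(1410, array([546.6291, 234.3149]), array([536, 171,  24, 113])), (1256, array([276.8615, 207.2054]), array([261, 188,  33,  40])), (380, array([272.0421, 347.75  ]), array([258, 341,  29,  17]))]
orange [(148, array([  3.4392, 183.2365]), array([  0, 173,  10,  21])), (770, array([244.8792, 187.0935]), array([230, 173,  33,  30])), (804, array([309.7724, 187.2935]), array([292, 173,  35,  31]))]
red [(289, array([277.737 , 138.1142]), array([268, 129,  20,  19])), (123, array([385.6423, 342.7805]), array([380, 337,  13,  12]))]
```

View pics/w1.png

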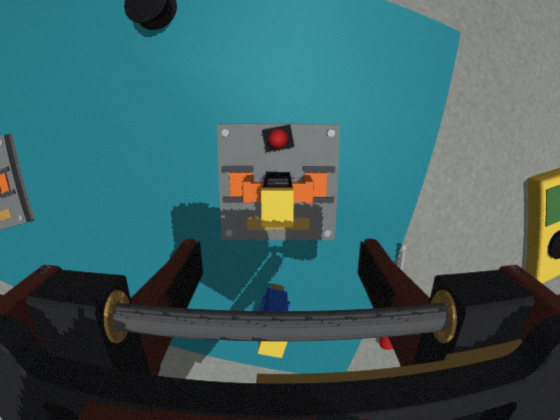

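Wrist view: the dock sits square in the picture with corners (218,125), (339,125), (337,239) and (223,241). The yellow top is at (277,207), between the fingers, with the red lamp at (278,138).

```bash
python3 - <<'E'
from h import *
o=ctrl.get_obs(); 
P=np.array([onplane("wrist",c,20,o) for c in [(218,125),(339,125),(337,239.5),(223,240.5)]])
print(P.mean(0),[np.linalg.norm(P[i]-P[(i+1)%4]) for i in range(4)])
vx=(P[0]+P[1]-P[2]-P[3])[:2]; vy=(P[0]+P[3]-P[1]-P[2])[:2]
print("yaw",np.arctan2(vx[1],vx[0]),np.arctan2(-vy[0],vy[1]))
top=onplane("wrist",(277.0,207.2),116,o); print("top",top)
cl=[onplane("wrist",c,61,o) for c in [(244.9,187.1),(309.8,187.3)]]; d=cl[0]-cl[1]; print("clips",cl,np.mean(cl,0),"yaw",np.arctan2(-d[0],d[1]))
print("lamp",onplane("wrist",(277.7,138.1),38,o))
print("shift",R.from_rotvec(o["orientation"]).inv().apply([top[0],top[1],79]-o["ee_pos"]))
E
```

```text
[ 578.5218 -210.6503   20.    ] [np.float64(128.74007034047014), np.float64(129.80903987804612), np.float64(131.72934784800336), np.float64(131.10855380898357)]
yaw 0.25182803901053796 0.2439259676711473
top [ 579.9163 -208.6499  116.    ]
clips [array([ 576.6673, -177.1492,   61.    ]), array([ 591.2727, -237.8773,   61.    ])] [ 583.97   -207.5133   61.    ] yaw 0.23602196852052718
lamp [ 628.1689 -196.9926   38.    ]
shift [  3.8438  -2.1796 124.0282]
```

```bash
python3 -m inch '[[0.017,-0.008,0.2,0,0,0,-1],[0.017,-0.008,0.45,0,0,0,-1],[0.017,-0.008,0.65,0,0,0,-1],[0.017,-0.008,0.77,0,0,0,-1],[0.017,-0.008,0.82,0,0,0,-1],[0.017,-0.008,0.82,0,0,0,-1]]'; python3 -m inch '[[0,0,0,0,0,0,0.1],[0,0,0,0,0,0,0.3],[0,0,0,0,0,0,0.6],[0,0,0,0,0,0,1],[0,0,0,0,0,0,1],[0,0,0,0,0,0,1],[0,0,0,0,0,0,1]]'; python3 - <<'E'
from h import *
o=ctrl.get_obs(); im=ctrl.get_image("wrist"); cv2.imwrite("pics/w2.png",im[:,:,::-1]); print(o["moment"],o["ft_force"])
E
```

```text
t: 2.28
ee_pos: [579.8, -209.7, 80.4]
orientation: [3.119, 0.376, 0.0]
ft_force: [1.3, 0.3, -0.2]
width: 87.8
grasp_force: 0.0
t: 3.15
ee_pos: [579.7, -209.2, 80.2]
orientation: [-3.119, -0.377, 0.0]
ft_force: [-0.1, -0.6, -0.1]
width: 24.7
grasp_force: 30.0
[0.0478 0.0201 0.0436] [-0.0658 -0.6317 -0.0665]
```

View pics/w2.png

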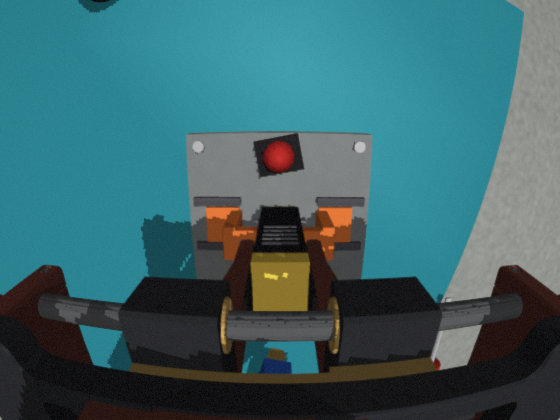

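The grip is good: opening 24.7 mm, 30 N, no load on the wrist. The module's top is centred between the pads, with the red lamp at (279,156). Now I rock it about the axis at z = 16 mm, which is 64 mm ahead of the TCP.

```bash
python3 -m inch '[[0,0.015,0.0003,0.046,0,0,1],[0,0.031,0.001,0.092,0,0,1],[0,0.046,0.0025,0.138,0,0,1],[0,0.06,0.0042,0.178,0,0,1],[0,0.06,0.0042,0.178,0,0,1],[0,0.06,0.0042,0.178,0,0,1]]'; python3 - <<'E'
from h import *
o=ctrl.get_obs(); im=ctrl.get_image("wrist"); cv2.imwrite("pics/w3.png",im[:,:,::-1]); print(o["moment"],o["ft_force"],R.from_rotvec(o["orientation"]).as_matrix()[:,2])
E
```

```text
t: 3.95
ee_pos: [581.4, -216.9, 79.7]
orientation: [-2.979, -0.36, 0.027]
ft_force: [-0.6, 5.5, 3.4]
width: 25.0
grasp_force: 30.0
[ 1.004   0.1827 -0.0532] [-0.624   5.5392  3.3515] [-0.0344  0.1373 -0.9899]
```

View pics/w3.png

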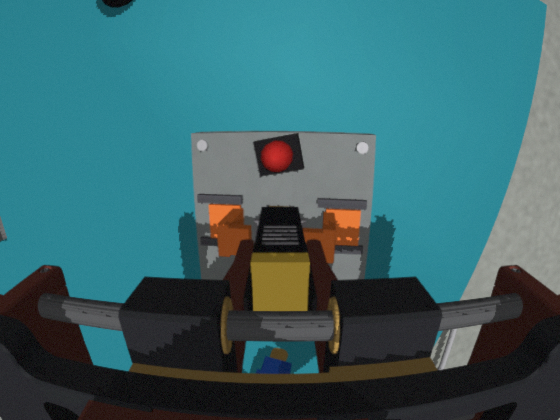

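The tool has tilted 0.142 rad with modest load (5.5 N, 1 Nm). The module has followed squarely in the pads, and the right clip arm (343,222) is leaning out. Now I swing to the other side.

```bash
python3 -m inch '[[0,-0.02,0.0005,-0.06,0,0,1],[0,-0.041,0.002,-0.121,0,0,1],[0,-0.061,0.0043,-0.181,0,0,1],[0,-0.081,0.0077,-0.242,0,0,1],[0,-0.101,0.012,-0.302,0,0,1],[0,-0.12,0.0173,-0.363,0,0,1],[0,-0.12,0.0173,-0.363,0,0,1],[0,-0.12,0.0173,-0.363,0,0,1]]'; python3 - <<'E'
from h import *
o=ctrl.get_obs(); im=ctrl.get_image("wrist"); cv2.imwrite("pics/w4.png",im[:,:,::-1]); print(o["moment"],o["ft_force"],R.from_rotvec(o["orientation"]).as_matrix()[:,2])
E
```

```text
t: 5.0
ee_pos: [577.6, -200.3, 79.6]
orientation: [2.977, 0.359, 0.026]
ft_force: [-0.3, 2.9, 3.9]
width: 25.0
grasp_force: 30.0
[ 0.6718  0.2428 -0.0061] [-0.3076  2.8809  3.9296] [ 0.0343 -0.1395 -0.9896]
```

View pics/w4.png

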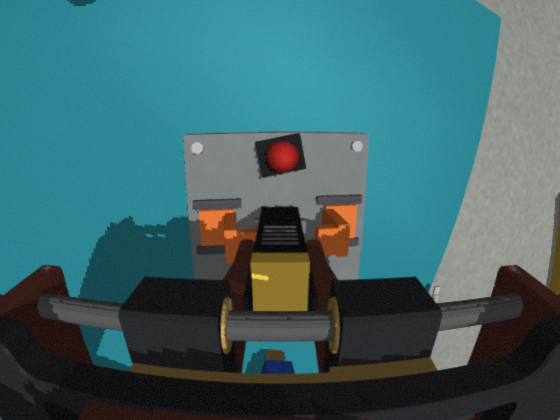

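Both clips now stand further out. The outer clip edges at (198) and (356) are about 12 px from the plate edges (186, 367), against 18 px before, which is roughly 4.5 mm each. The right nose shows a clear gap to the module. I'll stand it upright and then lift a little to test for a snag.

```bash
python3 -m inch '[[0,0.02,0.0005,0.06,0,0,1],[0,0.041,0.002,0.123,0,0,1],[0,0.062,0.0044,0.185,0,0,1],[0,0.062,0.0044,0.185,0,0,1],[0,0.062,0.0044,0.185,0,0,1]]'; python3 - <<'E'
from h import *
o=ctrl.get_obs(); im=ctrl.get_image("wrist"); cv2.imwrite("pics/w5.png",im[:,:,::-1]); print(o["moment"],o["ft_force"],R.from_rotvec(o["orientation"]).as_matrix()[:,2])
E
```

```text
t: 5.68
ee_pos: [579.8, -209.3, 80.1]
orientation: [-3.118, -0.375, -0.0]
ft_force: [-0.1, 3.5, 2.7]
width: 25.0
grasp_force: 30.0
[0.8966 0.0199 0.0152] [-0.1462  3.479   2.6929] [ 0.0001  0.0008 -1.    ]
```

View pics/w5.png

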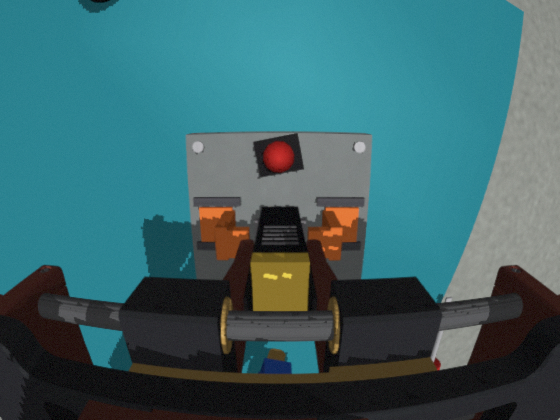

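Compared with the same pose before rocking (w2), the clip outer edges have moved from 206 to 198 and from 352 to 359, about 5 mm each. Both noses stand clear of the module. Test lift of 12 mm.

```bash
python3 -m inch '[[0,0,-0.02,0,0,0,1],[0,0,-0.04,0,0,0,1],[0,0,-0.06,0,0,0,1],[0,0,-0.08,0,0,0,1],[0,0,-0.08,0,0,0,1]]'
```

```text
t: 6.35
ee_pos: [580.0, -209.6, 92.6]
orientation: [3.118, 0.377, 0.001]
ft_force: [0.4, 0.9, -2.2]
width: 24.9
grasp_force: 30.0
```

The load is down to the module's weight (about 2 N) with no snag. Now I lift the remaining 63 mm.

```bash
python3 -m inch '[[0,0,-0.05,0,0,0,1],[0,0,-0.12,0,0,0,1],[0,0,-0.2,0,0,0,1],[0,0,-0.28,0,0,0,1],[0,0,-0.35,0,0,0,1],[0,0,-0.4,0,0,0,1],[0,0,-0.42,0,0,0,1],[0,0,-0.42,0,0,0,1],[0,0,-0.42,0,0,0,1],[0,0,-0.42,0,0,0,1]]'; python3 - <<'E'
from h import *
o=ctrl.get_obs(); im=ctrl.get_image("scene"); cv2.imwrite("pics/s2.png",cv2.resize(im[60:280,120:420],(800,587),interpolation=cv2.INTER_CUBIC)[:,:,::-1]); print(o["qvel"])
E
```

```text
t: 7.6
ee_pos: [579.5, -209.3, 154.8]
orientation: [-3.119, -0.377, 0.001]
ft_force: [0.5, -0.8, -2.9]
width: 24.7
grasp_force: 30.0
[-0.0008 -0.001  -0.002  -0.0011  0.0008  0.0015]
```

View pics/s2.png

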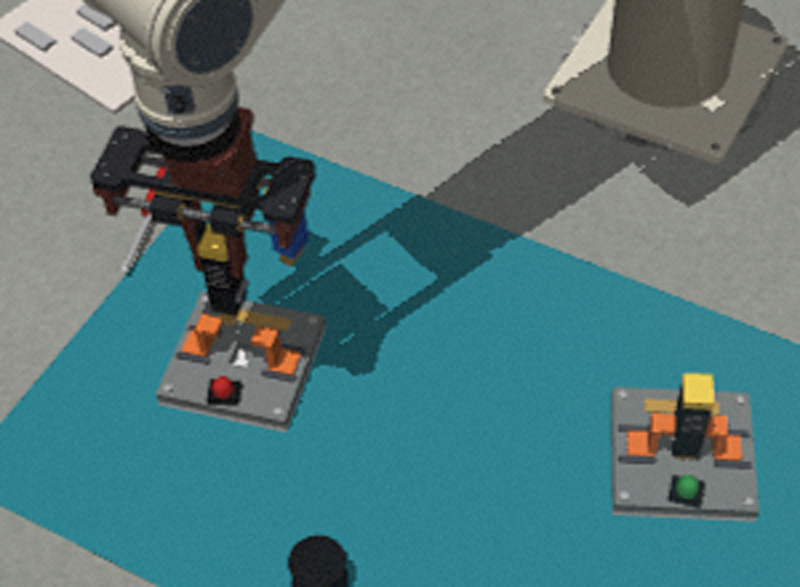

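The crop shows the module hanging upright in the fingers at (222,280), above the clips (200,335) and (275,345). The red lamp is at (222,388), the dock is empty, and the other module is still seated at (693,420). It was lifted 74.6 mm, so its foot is at about 83 mm. Handing in.

```bash
python3 -c "
from workcell import ctrl
print(ctrl.close_job())"
```

```text
the job is handed in; nothing more can be done
None
```

I rocked the faulty module (module_b, red lamp) free and lifted it out; I handed the job in at about 7.7 s with it held upright over its dock, foot about 83 mm above the bench (21 mm over the clips), but the hand-in returned no verdict.

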